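Feel for the clear well and dock the biscuit stamp

ROBOT

A 7-joint arm with a two-finger parallel gripper is mounted at the origin on the work surface. World frame = base frame: x ahead of the robot, y to its left, z up, the work surface at z = 0. Lengths are in m, angles in rad, forces in N, time in s.
With the tool pointing down it reaches from about 0.425 to 0.825 m from the base axis. Payload 3.6 kg.
Tool frame: the origin (TCP) lies midway between the tips of the shut fingers; the grasp point (between the pads) lies 19 mm behind it; z points along the fingers, y is the line along which they close (so a half turn about z gives the same grasp; the last joint's range is limited). The gripper opens to 93 mm and grips with 3 to 60 N. Pads are 15 mm wide; open, the fingers measure 128 mm over their backs; the gripper's body (75 mm by 188 mm) begins 65 mm behind the grasp point.
Start: joints at [1.075, 0.615, -0.013, 1.423, 0.008, 1.103, -0.04], TCP at [0.294, -0.58, 0.219] pointing down, gripper open.
Joint ranges: [-3.12, 3.12], [-0.3, 2.06], [-1.34, 1.32], [0.26, 2.42], [-1.36, 4.5], [0.01, 1.98], [-2.84, 2.84]. Speed limits (rad/s): [2.79, 2.79, 3.14, 3.14, 3.14, 3.14, 3.14].

INTERFACE

Orientations are given as a unit quaternion [w, x, y, z].
In Python, from workcell import env, claw, solve_ik, grab_frame, order, readout gives the robot as it stands. The module is installed in compiled form; this text tells all that it offers. Calls block until the motion is done:
- env.move_to(position, orientation): joint-space move of the TCP to a pose.
- env.move_l(position, frame=None, speed=0.15, max_force=None): straight line of the TCP; frame=None keeps the orientation; speed is the mean speed in m/s. With max_force (N) it stops when the force on the tool has changed by that much, and returns True; else False.
- env.goto_joints(angles): joint-space move.
- claw.open_jaws() and claw.close(squeeze=None): open the fingers fully, or close them until they stop; squeeze is the grip in N (None keeps the last).
- env.hold(seconds).
- solve_ik(position, orientation): joint angles nearest the present ones, or None.
- grab_frame(name): name is "scene" or "top" or "wrist"; returns a dict with "frame" (420x560x3 uint8, red, green, blue), "camera_matrix" (3x3 intrinsics, pixels), "extrinsics" (4x4, takes a point from camera to world coordinates); the wrist camera has in their place "tool_from_camera" (4x4, takes a point from camera to tool coordinates, whose origin is the TCP and whose axes are the flange's). Camera axes: x right, y down, z forward; pixel columns grow to the right and rows downward; lengths in m; the calibration is good to about 2 mm. A picture is of the moment at which its call begins: read the wrist's pose just before it. There is no depth.
A pose or a line that the arm cannot do raises env.IKError and nothing moves.
- order.close_job(): hands the job in; it is judged then, once.
Readings, each from a call of its own:
- readout.get_t(): time.
- readout.get_joint_pos(): joint angles.
- readout.get_qvel(): joint speeds.
- readout.get_joint_efforts(): joint torques, N m.
- readout.get_tcp_pos(): TCP position.
- readout.get_eef_rot(): TCP orientation.
- readout.get_ft_force(): force on the tool from outside, world axes, zero at the start.
- readout.get_moment(): the same for the moment, N m.
- readout.get_gripper_width(): opening from 0.0 (shut) to 1.0 (fully open).
- readout.get_grip_force(): force on a finger pad.
Only numpy, scipy, OpenCV 4.12 (cv2) and the standard library are available. Lean on these libraries where they do the work, as an engineer would, in place of code of your own. Each camera call takes 0.05 s, during which the arm holds its last target. There are 200 camera calls.

TASK

Two of the three wells in the dark wooden block still have an old spacer left at the bottom. Take the wooden dowel from its green holder and gently feel down the wells until it rests for a moment on the true bottom of the clear one, and stand the dowel back in its holder; then press the biscuit stamp fully home in that clear well, its blue flange flush on the block, and let go. Never push hard on the block, and leave the tumbler, cutter ring and sugar jar where they are.

Things in the scene. Friction and masses are not known exactly. Their poses are not given: they have to be found in the camera images.
- stamp_block: Dark wooden block, 80 (x) x 200 (y) x 44 mm high, fixed; origin at the centre of its underside, z up. Three identical round wells, 28 mm wide with 3 mm chamfers, 36 mm deep (floor 8 mm above the table), stand in a row along its y axis, 60 mm apart. Keep the push on the block under 20 N: 40 N in all is too much, and the catch's side squeeze on the stamp uses up to 15 N of it.
- well0 (a point): Centre of the mouth of the well at the block's -y end, level with the block's top; axes as the block. Two of the three wells (which two varies; no pose tells) hold a loose wooden spacer, 25 mm across and 12 mm thick, same wood: there the dowel stops 24 mm below the mouth, not 36 mm, and the stamp would stand 8 mm proud
- well1 (a point): Centre of the mouth of the middle well, level with the block's top; axes as the block. On the +x side of every well, 12 mm below the mouth, a sprung brass ball catch sticks 3 mm into the bore; it yields sideways under a few N, and getting past it takes roughly 3 to 10 N of downward push on the stamp
- well2 (a point): Centre of the mouth of the well at the block's +y end, level with the block's top; axes as the block
- stamp: Biscuit stamp, about 70 g, upright; origin at the centre of its foot, z up. Round stem 26 mm across, 32 mm long, foot chamfered 5 mm high and 3.5 mm wide; blue flange 40 mm across from z = 32 to 38 mm; straight round beech knob 22 mm across from z = 38 to 82 mm, gripped from above. Home: flange's underside on the block's top, foot 32 mm below the mouth and 4 mm above a clear well's floor.
- stamp_rest: Low pale wooden rest, 70 x 70 x 22 mm, fixed; origin at the centre of its underside. The stamp stands loosely in its 31 mm hole, its foot 6 mm above the table.
- dowel: Round wooden dowel with a red upper end, 12 mm in diameter, 170 mm long, about 25 g, standing upright; origin at the centre of its lower end, z up along the dowel.
- dowel_tip (a point): Centre of the dowel's lower end
- dowel_holder: Green wooden block, 70 x 70 x 45 mm, fixed; origin at the centre of its underside. A 21 mm hole in its middle, 40 mm deep (floor 5 mm above the table), holds the dowel upright and loosely.
- tumbler: Green glass tumbler, 72 mm across, 90 mm high, bystander; origin at the centre of its underside
- cutter: Steel ring-shaped biscuit cutter, 64 mm across, 28 mm high, bystander; origin at the centre of its underside
- sugar_jar: Sugar jar with a red cap, 68 mm across, 85 mm high, bystander; origin at the centre of its underside
Not all that is in view belongs to the job. Several things have the shape of the dowel_holder; the one meant has the colours described above.

How it is judged:
By the outcome, as a careful person would: the job done as asked, in the order asked, and still so for the second after the job is handed in, with the robot touching nothing.
It also fails if it takes over 67 s, if anything falls off the work surface, if the arm or the gripper's body presses on something with over 40 N, if the wrist force passes 120 N, or if a joint passes its speed limit or range.

## Working session

There is one attempt and no reset: what is moved stays moved. The work goes in short steps, each a Python script; the robot and the scene stay as the last script left them, time stands still between calls to the robot, and variables do not carry over. Pictures are saved under pics/ and viewed, at most 10 in all, crops included, and the job is handed in when it is done.

```bash
mkdir -p pics
python3 - <<'E'
from workcell import env, claw, solve_ik, grab_frame, order, readout
import cv2,numpy as np,pickle
for n in("scene","top"):
    d=grab_frame(n); pickle.dump(d,open(n+".pkl","wb")); cv2.imwrite(f"pics/{n}.png",d["frame"][:,:,::-1])
    print(n,np.round(d["camera_matrix"],1).tolist(),np.round(d["extrinsics"],3).tolist())
print(readout.get_t(),readout.get_eef_rot())
E
```

```text
scene [[539.7, 0.0, 288.4], [0.0, 539.7, 207.5], [0.0, 0.0, 1.0]] [[-0.855, 0.409, -0.318, 0.912], [0.518, 0.665, -0.538, 0.653], [-0.008, -0.625, -0.781, 0.971], [0.0, 0.0, 0.0, 1.0]]
top [[545.4, 0.0, 284.9], [0.0, 545.4, 204.9], [0.0, 0.0, 1.0]] [[0.012, -0.997, 0.07, 0.455], [-1.0, -0.013, -0.013, 0.032], [0.014, -0.07, -0.997, 1.303], [0.0, 0.0, 0.0, 1.0]]
0.1 [-1.11210247e-03  9.72530740e-01  2.32771645e-01 -2.92124998e-04]
```

View pics/scene.png

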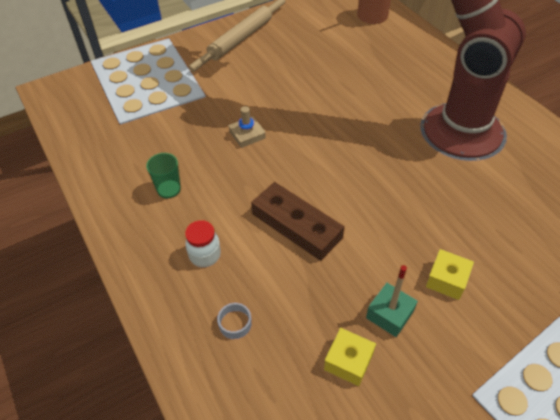

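View pics/top.png

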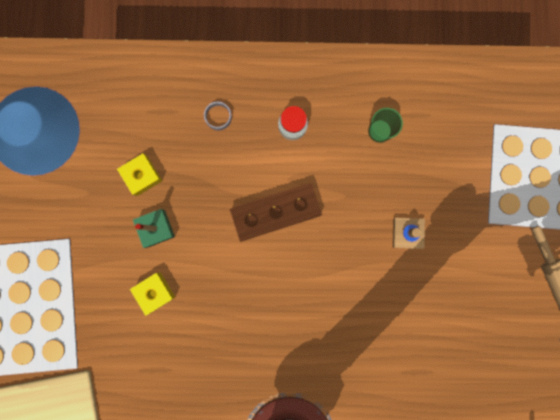

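The top view shows three blocks shaped like the holder: yellow at (138,174), green at (155,229) and yellow at (151,294). The green one, with the red-tipped dowel, fits the description. The dark block's wells are at (251,219), (276,212) and (301,204), and the stamp is at about (412,232).

```bash
cat > h.py <<'E'
import numpy as np,cv2,pickle
from scipy.spatial.transform import Rotation as R
def ray(d,px,z,T=None):
    """cast pixel onto the plane at height z (world)"""
    T=d["extrinsics"] if T is None else T
    v=T[:3,:3]@np.linalg.solve(d["camera_matrix"],[px[0],px[1],1.]); o=T[:3,3]
    return o+v*(z-o[2])/v[2]
def big(mask,n=1,amin=20):
    c,_=cv2.findContours(mask.astype(np.uint8),cv2.RETR_EXTERNAL,cv2.CHAIN_APPROX_NONE)
    return sorted([k for k in c if cv2.contourArea(k)>=amin],key=cv2.contourArea,reverse=True)[:n]
def cen(c): m=cv2.moments(c); return np.array([m["m10"],m["m01"]])/m["m00"]
def hsv(f): return cv2.cvtColor(f,cv2.COLOR_RGB2HSV)
def down(yaw): # tool z down; tool y axis at angle yaw from world y
    q=(R.from_euler("z",yaw)*R.from_euler("x",np.pi)).as_quat(); return np.r_[q[3],q[:3]]
E
python3 - <<'E'
from h import *
d=pickle.load(open("top.pkl","rb"));f=d["frame"];h=hsv(f);H,S,V=[h[:,:,i].astype(int) for i in range(3)]
print("camera",d["extrinsics"][:3,3])
g=(H>55)&(H<95)&(S>80)&(V>35)
for c in big(g,4): print("green",cen(c),cv2.contourArea(c),ray(d,cen(c),.045),cv2.minAreaRect(c))
roi=np.zeros(H.shape,bool);roi[165:260,215:340]=1
c=big((V<95)&roi,1)[0]; print("block",cen(c),cv2.minAreaRect(c),ray(d,cen(c),.04))
b=(H>105)&(H<130)&(S>120)&(V>60)
for c in big(b,4): print("blue",cen(c),cv2.contourArea(c),ray(d,cen(c),.044))
for p in [(251,219),(276,212),(301,204)]: print(ray(d,p,.044))
for n,p,z in[("jar",(293,120),.085),("tumbler",(387,122),.09),("cutter",(218,115),.028),("y1",(138,174),.045),("y2",(151,294),.045)]: print(n,ray(d,p,z))
cv2.imwrite("pics/crop.png",cv2.resize(np.hstack([f[150:320,100:200],pickle.load(open("scene.pkl","rb"))["frame"][230:400,320:480]])[:,:,::-1],None,fx=3,fy=3,interpolation=cv2.INTER_CUBIC))
E
```

```text
camera [0.45468865 0.0321808  1.30256552]
green [154.42143374 228.23099203] 690.5 [0.48586966 0.31442951 0.045     ] ((153.04298400878906, 228.0203857421875), (29.93393898010254, 31.14474868774414), 70.34617614746094)
green [379.77505828 130.21911422] 286.0 [ 0.72143691 -0.20463107  0.045     ] ((379.7000427246094, 130.1000213623047), (19.60611915588379, 18.973661422729492), 71.56504821777344)
block [264.25317855 216.74682145] ((263.4805603027344, 216.70860290527344), (14.680427551269531, 41.21349334716797), 74.2913589477539) [0.51565381 0.06276899 0.04      ]
blue [408.00520833 232.95833333] 64.0 [ 0.48207502 -0.27015441  0.044     ]
[0.50987661 0.09316189 0.044     ]
[0.52677771 0.03569746 0.044     ]
[ 0.5460519  -0.02192336  0.044     ]
jar [ 7.33467712e-01 -1.97522335e-04  8.50000000e-02]
tumbler [ 0.7309314  -0.21253026  0.09      ]
cutter [0.75584632 0.17593156 0.028     ]
y1 [0.61069982 0.35584359 0.045     ]
y2 [0.33609661 0.31792858 0.045     ]
```

View pics/crop.png

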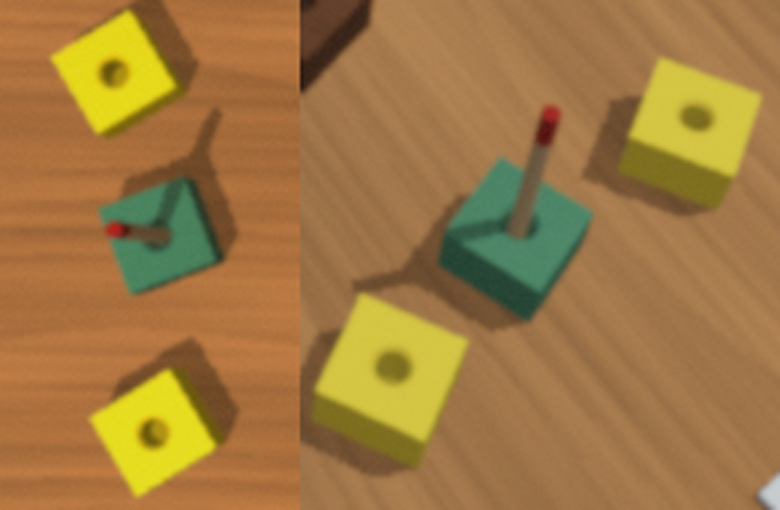

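Run:
```python
from h import *
from workcell import env, claw, solve_ik, grab_frame, order, readout
a,b=pickle.load(open("top.pkl","rb")),pickle.load(open("scene.pkl","rb"))
# dowel's red end from two views
o=[];v=[]
for d,(x0,x1,y0,y1) in((a,(125,160,215,240)),(b,(390,415,255,290))):
    h=hsv(d["frame"]).astype(int);m=((h[:,:,0]<8)|(h[:,:,0]>172))&(h[:,:,1]>160)
    r=np.zeros_like(m);r[y0:y1,x0:x1]=1;c=cen(big(m&r,1,5)[0]);print(c)
    T=d["extrinsics"];w=T[:3,:3]@np.linalg.solve(d["camera_matrix"],[*c,1]);o.append(T[:3,3]);v.append(w/np.linalg.norm(w))
t=np.linalg.lstsq(np.c_[v[0],-v[1]],o[1]-o[0],rcond=None)[0]
print("red end",o[0]+t[0]*v[0],o[1]+t[1]*v[1])
sh=[]
for n,p in(("stamp",(.482,-.27,.30)),("block",(.527,.036,.30)),("holder",(.482,.315,.34))):
    env.move_to(p,down(0.)); env.hold(.2)
    T=np.eye(4);q=np.array(readout.get_eef_rot());T[:3,:3]=R.from_quat(np.r_[q[1:],q[0]]).as_matrix();T[:3,3]=readout.get_tcp_pos()
    d=grab_frame("wrist");d["extrinsics"]=T@d["tool_from_camera"];pickle.dump(d,open("w_"+n+".pkl","wb"));sh.append(d["frame"])
    print(n,readout.get_t(),np.round(T[:3,3],4),np.round(d["extrinsics"],3)[:3,3])
print(np.round(d["tool_from_camera"],3),d["camera_matrix"])
s=np.hstack(sh);cv2.imwrite("pics/w3.png",cv2.resize(s[:,:,::-1],(800,200),interpolation=cv2.INTER_AREA))
```

```text
[138.31578947 226.16666667]
[402.28315412 271.14695341]
red end [0.48686948 0.32182424 0.16162362] [0.48678619 0.32189384 0.16163894]
stamp 1.7333 [ 0.4814 -0.2712  0.2997] [ 0.559 -0.271  0.465]
block 3.1667 [0.5272 0.0343 0.3   ] [0.604 0.034 0.466]
holder 4.5167 [0.4829 0.3131 0.3399] [0.56  0.313 0.506]
[[ 0.001 -0.96  -0.278  0.077]
 [ 1.     0.     0.001 -0.   ]
 [-0.001 -0.278  0.96  -0.166]
 [ 0.     0.     0.     1.   ]] [[345.8195565    0.         274.18624211]
 [  0.         345.8195565  214.77149836]
 [  0.           0.           1.        ]]
```

View pics/w3.png

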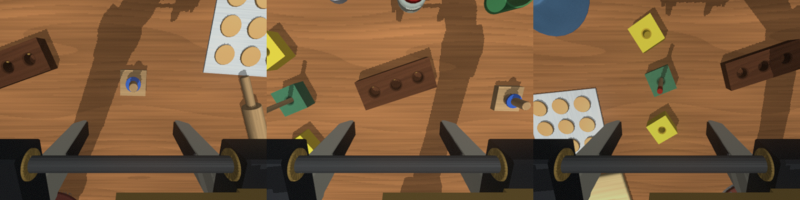

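The three wrist views show the stamp near (280,175) in its own frame, the block's wells near (225,193), (271,178) and (315,162) in theirs, and the green holder with its dowel near (268,165).

Run:
```python
from h import *
L=lambda n:pickle.load(open(n+".pkl","rb"))
d=L("w_block");f=d["frame"];h=hsv(f).astype(int);V=h[:,:,2]
roi=np.zeros(V.shape,bool);roi[100:240,180:365]=1
blk=big((V<100)&roi,1)[0];print("block rect",cv2.minAreaRect(blk),np.percentile(V[150:210,200:340],[2,10,50,90]))
g=cv2.GaussianBlur(f,(3,3),0).max(2).astype(int)
crop=[]
for p in[(225,193),(271,178),(315,162)]:
    r=np.zeros(V.shape,bool);r[p[1]-17:p[1]+18,p[0]-17:p[0]+18]=1
    for th in(35,45):
        c=big((g<th)&r,1)
        if c: print(p,th,cen(c[0]),cv2.boundingRect(c[0]),ray(d,cen(c[0]),.044))
d2=L("w_stamp");h=hsv(d2["frame"]).astype(int)
c=big((h[:,:,0]>105)&(h[:,:,0]<130)&(h[:,:,1]>120)&(h[:,:,2]>50),3,10)
for k in c: k=cv2.convexHull(k);print("blue",cen(k),cv2.boundingRect(k),ray(d2,cen(k),.044))
d3=L("w_holder");h=hsv(d3["frame"]).astype(int)
c=big((h[:,:,0]>55)&(h[:,:,0]<95)&(h[:,:,1]>80)&(h[:,:,2]>30),1)[0]
k=cv2.convexHull(c);print("green",cen(k),cv2.boundingRect(k),cv2.minAreaRect(k),ray(d3,cen(k),.045))
m=((h[:,:,0]<8)|(h[:,:,0]>172))&(h[:,:,1]>160);m[:130]=0;m[220:]=0;m[:,:230]=0;m[:,310:]=0
for c in big(m,2,5): print("red",cen(c),cv2.boundingRect(c),ray(d3,cen(c),.16),ray(d3,cen(c),.175))
for n,d,(x,y) in(("b",d,(270,178)),("s",d2,(280,175)),("h",d3,(268,165))): crop.append(cv2.resize(d["frame"][y-50:y+50,x-65:x+65],(390,300),interpolation=cv2.INTER_CUBIC))
crop.append(np.zeros_like(crop[0]))
cv2.imwrite("pics/c3.png",np.vstack([np.hstack(crop[:2]),np.hstack(crop[2:])])[:,:,::-1])
```

```text
block rect ((273.3299560546875, 174.74020385742188), (68.08649444580078, 166.0653076171875), 71.04576873779297) [ 52.  66.  93. 106.]
blue [279.04808909 175.82409517] (264, 162, 31, 28) [ 0.4860891  -0.27760001  0.044     ]
green [257.25263158 167.30650821] (235, 140, 43, 62) ((264.9268493652344, 170.03179931640625), (51.03694534301758, 45.295291900634766), 66.50143432617188) [0.49258741 0.3349964  0.045     ]
red [265.39712919 189.6539075 ] (260, 182, 11, 15) [0.48660731 0.32158903 0.16      ] [0.4897968  0.32121785 0.175     ]
```

View pics/c3.png

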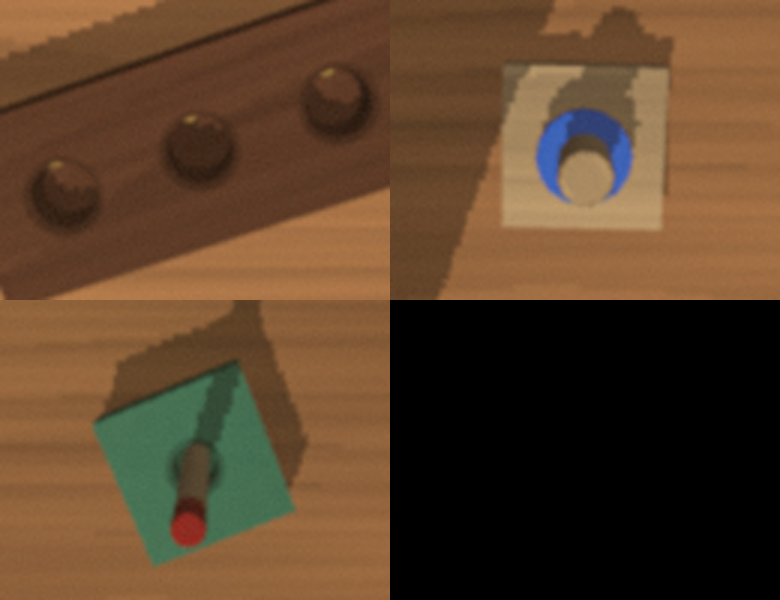

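The enlarged crops show clear outlines. Wells are at full-frame (226.7,192), (271.7,177.3) and (317.3,161.7), the flange centre is at (280,177) with the knob top at (280.3,184.3). The holder centre is at (268.2,169.8), and the dowel's red top is at (265.7,191.3). The green block with the red-ended dowel is confirmed as the holder.

Run:
```python
from h import *
L=lambda n:pickle.load(open(n+".pkl","rb"))
b,s,d=L("w_block"),L("w_stamp"),L("w_holder")
W=np.array([ray(b,p,.044) for p in((226.7,192),(271.7,177.3),(317.3,161.7))]);print(W,np.linalg.norm(np.diff(W,axis=0),axis=1),np.degrees(np.arctan2(W[0,0]-W[2,0],W[0,1]-W[2,1])))
h=hsv(b["frame"]);V=cv2.GaussianBlur(b["frame"],(3,3),0)
for n,dd,p,z in(("flange",s,(280,177),.044),("knob",s,(280.3,184.3),.088),("rest",s,(280.2,174),.022),("holder",d,(268.2,169.8),.045),("hole",d,(268.3,171.5),.045),("dowel",d,(265.7,191.3),.175)): print(n,ray(dd,p,z))
```

```text
[[ 0.51179605  0.09294361  0.044     ]
 [ 0.53012996  0.03678912  0.044     ]
 [ 0.54912797 -0.01875607  0.044     ]] [0.05907164 0.05870428] -18.480497149485437
flange [ 0.48462828 -0.27877439  0.044     ]
knob [ 0.48419959 -0.27835175  0.088     ]
rest [ 0.48466849 -0.27941075  0.022     ]
holder [0.48920401 0.3204188  0.045     ]
hole [0.48692042 0.32030252 0.045     ]
dowel [0.48815676 0.32093842 0.175     ]
```

```bash
cat >> h.py <<'E'
def wrist(grab_frame,readout,name):
    T=np.eye(4);q=np.array(readout.get_eef_rot());T[:3,:3]=R.from_quat(np.r_[q[1:],q[0]]).as_matrix();T[:3,3]=readout.get_tcp_pos()
    d=grab_frame("wrist");d["extrinsics"]=T@d["tool_from_camera"];pickle.dump(d,open(name+".pkl","wb"));return d
E
python3 - <<'E'
from h import *
from workcell import env, claw, solve_ik, grab_frame, order, readout
env.move_to((.488,.3207,.22),down(0.))
print(env.move_l((.488,.3207,.106),speed=.12,max_force=5))
claw.close(15); print(readout.get_gripper_width(),readout.get_grip_force(),readout.get_ft_force())
env.move_l((.488,.3207,.106+.085),speed=.12)
print(readout.get_gripper_width(),readout.get_grip_force(),readout.get_tcp_pos())
env.move_to((.5118,.0929,.180),down(0.));env.hold(.2)
print(readout.get_t(),readout.get_tcp_pos(),readout.get_ft_force(),readout.get_moment())
d=wrist(grab_frame,readout,"w_d0"); t=grab_frame("scene")
cv2.imwrite("pics/d0.png",np.hstack([cv2.resize(d["frame"][120:340,170:380],(420,440)),cv2.resize(t["frame"][110:270,230:360],(358,440),interpolation=cv2.INTER_CUBIC)])[:,:,::-1])
E
```

```text
False
0.1280397365376175 15.000049397349358 [-0.042855    0.88263077 -0.03929646]
0.1263302305462252 15.000074878334999 [0.48748655 0.32025926 0.19026523]
9.3667 [0.51180249 0.09511698 0.17997166] [ 0.1513171  -0.38870443  0.81541744] [ 0.04141428 -0.0274144  -0.07424447]
```

View pics/d0.png

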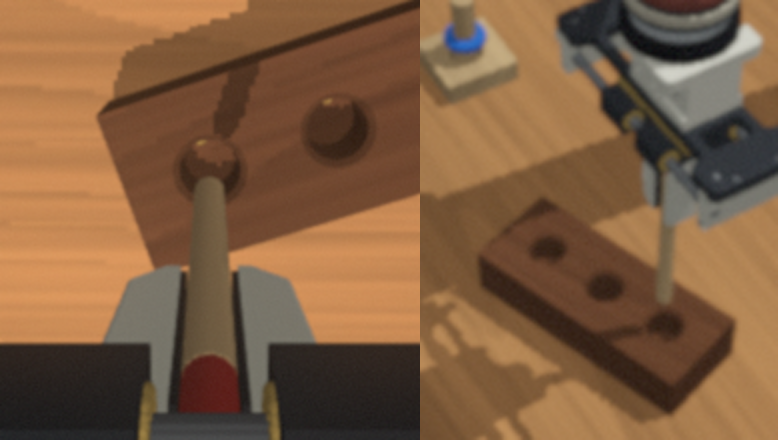

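The dowel is held. In the wrist view its tip is at about (274.5,212) and the well mouth at (275,204). I compute both and centre the tip before feeling down.

```bash
cat >> h.py <<'E'
def goto(env,readout,p,tol=.0006,speed=.1):
    """line move, then take out the steady position error"""
    p=np.array(p,float);c=p.copy()
    for _ in range(4):
        env.move_l(c,speed=speed);env.hold(.15)
        e=p-np.array(readout.get_tcp_pos())
        if np.linalg.norm(e)<tol: break
        c=c+e; speed=.05
    return c
E
python3 - <<'E'
from h import *
d=pickle.load(open("w_d0.pkl","rb"))
print("tip",ray(d,(274.5,210),.079),"well",ray(d,(275,204),.044))
V=hsv(d["frame"])[:,:,2]
print("well1",ray(d,(170+337/2,120+129/2),.044))
E
```

```text
tip [0.5156465  0.09470507 0.079     ] well [0.51163038 0.09420874 0.044     ]
well1 [0.5296963  0.03802169 0.044     ]
```

```bash
cat > probe.py <<'E'
from h import *
from workcell import env, claw, solve_ik, grab_frame, order, readout
for p in((.511,.094),(.530,.037),(.549,-.020)):
    c=goto(env,readout,(*p,.158),tol=.001,speed=.12)
    hit=env.move_l((c[0],c[1],.103),speed=.035,max_force=3)
    env.hold(.5)
    x=readout.get_tcp_pos();print(p,hit,np.round(x,4),np.round(readout.get_ft_force(),2),round(readout.get_t(),2),flush=True)
    clear=hit and x[2]<.115
    if clear: env.hold(.4)
    if clear or (not hit) or x[2]>.13: break
    env.move_l((c[0],c[1],.170),speed=.12)
E
python3 probe.py
```

```text
(0.511, 0.094) True [0.5109 0.094  0.1204] [0.7  0.16 3.  ] 11.48
(0.53, 0.037) True [0.53   0.0369 0.1082] [-0.76 -0.3   6.24] 15.43
```

The wells read 12.2 mm apart, spacer at 0.1204 and floor at 0.1082, so the middle well is the clear one. Next I return the dowel.

Run:
```python
from h import *
from workcell import env, claw, solve_ik, grab_frame, order, readout
x=readout.get_tcp_pos();env.move_l((x[0],x[1],.19),speed=.15)
env.move_to((.488,.3203,.19),down(0.))
c=goto(env,readout,(.488,.3203,.165),tol=.001)
hit=env.move_l((c[0],c[1],.101),speed=.04,max_force=3)
print(hit,readout.get_tcp_pos(),readout.get_ft_force(),readout.get_t())
if readout.get_tcp_pos()[2]<.112:
    claw.open_jaws();x=readout.get_tcp_pos();env.move_l((x[0],x[1],.22),speed=.15)
    env.move_to((.4845,-.2785,.16),down(0.));env.hold(.2)
    print(readout.get_tcp_pos(),readout.get_t())
    d=wrist(grab_frame,readout,"w_s2");t=grab_frame("top")
    cv2.imwrite("pics/s2.png",np.hstack([cv2.resize(d["frame"][100:360,150:410],(400,400)),cv2.resize(t["frame"][180:280,105:205],(400,400),interpolation=cv2.INTER_CUBIC)])[:,:,::-1])
```

```text
True [0.48793996 0.3202536  0.10522791] [ 0.12572749 -0.35324441  4.32680596] 19.5417
[ 0.48500361 -0.27769363  0.16004103] 24.15
```

View pics/s2.png

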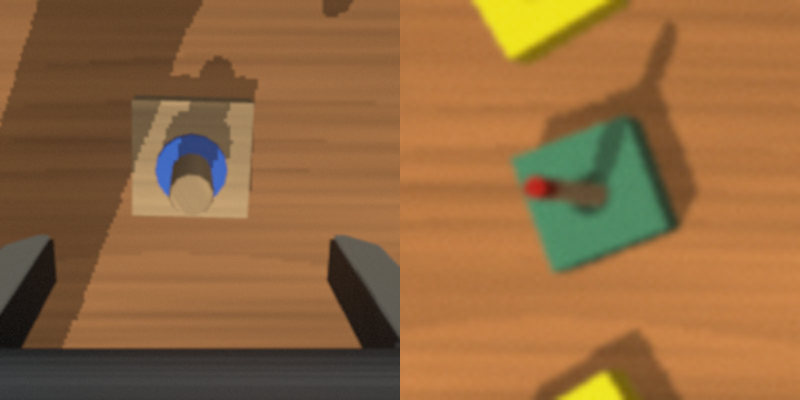

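The dowel stands back in the green holder at crop (590,190). The stamp's knob top is at crop (192,194) and its flange centre at (191.5,168). Now I grasp the stamp.

Run:
```python
from h import *
from workcell import env, claw, solve_ik, grab_frame, order, readout
d=pickle.load(open("w_s2.pkl","rb"));f=lambda u,v:(150+u*.65,100+v*.65)
k,fl=ray(d,f(192,194),.088),ray(d,f(191.5,168),.044);print("knob",k,"flange",fl)
p=(k+fl)/2
assert abs(p[0]-.4845)<.005 and abs(p[1]+.2785)<.005
c=goto(env,readout,(p[0],p[1],.12),tol=.001)
print(env.move_l((c[0],c[1],.052),speed=.08,max_force=5),readout.get_tcp_pos())
claw.close(40);print(readout.get_gripper_width()*93,readout.get_grip_force(),readout.get_tcp_pos())
x=readout.get_tcp_pos();env.move_l((x[0],x[1],.13),speed=.1)
env.move_to((.530,.037,.13),down(0.));env.hold(.2)
print(readout.get_t(),readout.get_tcp_pos(),readout.get_gripper_width()*93,readout.get_ft_force())
d=wrist(grab_frame,readout,"w_i");cv2.imwrite("pics/i.png",cv2.resize(d["frame"][130:330,140:410],(800,593),interpolation=cv2.INTER_CUBIC)[:,:,::-1])
```

```text
knob [ 0.4847329 -0.2783699  0.088    ] flange [ 0.48541304 -0.27819766  0.044     ]
False [ 0.48492765 -0.27813872  0.05242512]
21.77425592866871 39.99368906021118 [ 0.48451955 -0.27791807  0.05197271]
29.7917 [0.53017724 0.03514931 0.13001211] 21.218181802669726 [ 0.53473896  0.08575091 -1.01321483]
```

View pics/i.png

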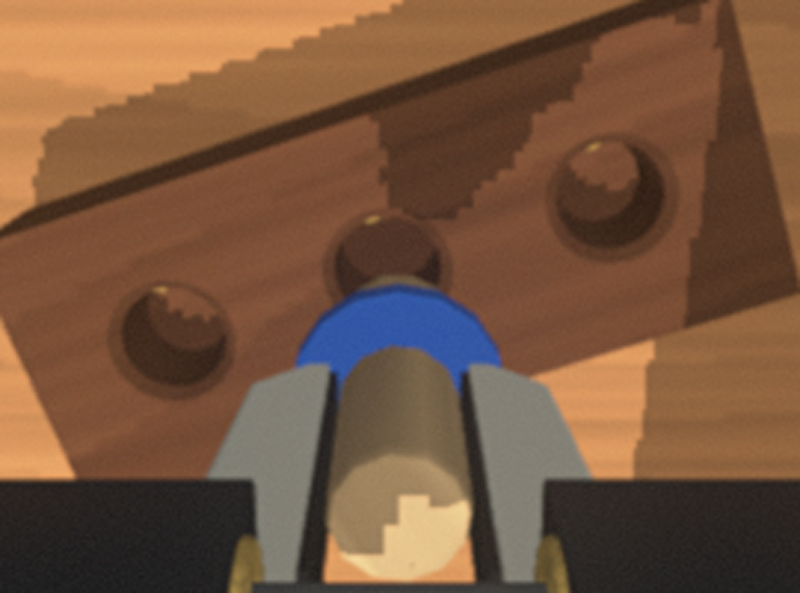

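The view shows all three wells, with rims centred at crop (172,339), about (388,270) and (613.5,196.5). The held stamp's knob top is centred at (401,516) and the flange's far lower rim is at y≈289.

Run:
```python
from h import *
d=pickle.load(open("w_i.pkl","rb"));s=270/800;f=lambda u,v:(140+u*s-.33,130+v*s-.33)
A,C=ray(d,f(172,339),.044),ray(d,f(613.5,196.5),.044);print(A,C,np.linalg.norm(A-C),"B",(A+C)/2, "Bdirect(y)",ray(d,f(388,268),.044))
print("knob top",ray(d,f(401,516),.166),"flange far lower rim",ray(d,f(399,288),.116),"flange sides",ray(d,f(296,362),.122),ray(d,f(502,362),.122))
```

```text
[0.51084471 0.09428877 0.044     ] [ 0.54881498 -0.0194011   0.044     ] 0.11986295458644589 B [0.52982985 0.03744383 0.044     ] Bdirect(y) [0.53014355 0.03753594 0.044     ]
knob top [0.53056472 0.03467645 0.166     ] flange far lower rim [0.54835428 0.03481365 0.116     ] flange sides [0.53619314 0.05363239 0.122     ] [0.53607061 0.01607318 0.122     ]
```

Run:
```python
from h import *
from workcell import env, claw, solve_ik, grab_frame, order, readout
c=goto(env,readout,(.5302,.0375,.098),tol=.0006)
print("over",readout.get_tcp_pos(),readout.get_ft_force())
for z,F in((.082,6),(.070,13),(.0605,9)):
    hit=env.move_l((c[0],c[1],z),speed=.02,max_force=F)
    print(z,hit,np.round(readout.get_tcp_pos(),4),np.round(readout.get_ft_force(),2),np.round(readout.get_moment(),2),round(readout.get_t(),2),flush=True)
    if hit: break
```

```text
over [0.53010201 0.0374143  0.09784921] [-0.2830145  -0.39747353 -1.0711151 ]
0.082 False [0.5302 0.0375 0.0821] [ 0.03  0.78 -0.63] [-0.    0.06 -0.02] 32.2
0.07 False [0.5292 0.0373 0.0695] [-2.57 -1.3   0.75] [-0.21  0.68 -0.03] 32.95
0.0605 False [0.5293 0.0373 0.0597] [-3.26 -1.54 -2.33] [-0.34  0.97 -0.03] 33.58
```

Run:
```python
from h import *
from workcell import env, claw, solve_ik, grab_frame, order, readout
x=readout.get_tcp_pos()
hit=env.move_l((.5297,.0374,.0535),speed=.015,max_force=9)
print(hit,readout.get_tcp_pos(),np.round(readout.get_ft_force(),2),readout.get_t())
env.hold(.3);print(readout.get_tcp_pos(),np.round(readout.get_ft_force(),2))
```

```text
True [0.52917699 0.0371385  0.05792721] [-0.79  0.54  3.68] 33.8833
[0.52910745 0.03714538 0.05791398] [0.88 0.21 5.61]
```

Run:
```python
from h import *
from workcell import env, claw, solve_ik, grab_frame, order, readout
claw.open_jaws();env.hold(.2)
x=readout.get_tcp_pos();env.move_l((x[0],x[1],.20),speed=.12)
env.move_to((.43,.037,.20),down(0.));env.hold(.2)
print(readout.get_t(),readout.get_tcp_pos())
d=wrist(grab_frame,readout,"w_f");t=grab_frame("scene")
p=d["frame"];cv2.imwrite("pics/f.png",np.hstack([cv2.resize(p[20:220,160:360],(400,400)),cv2.resize(t["frame"][160:270,240:350],(400,400),interpolation=cv2.INTER_CUBIC)])[:,:,::-1])
t2=grab_frame("top");a=pickle.load(open("top.pkl","rb"))["frame"].astype(int)
m=(np.abs(t2["frame"].astype(int)-a).max(2)>60)[90:150,190:420];print("bystander diff px",m.sum())
h=hsv(d["frame"]).astype(int);c=cv2.convexHull(big((h[:,:,0]>105)&(h[:,:,0]<130)&(h[:,:,1]>120)&(h[:,:,2]>50)&(np.arange(420)[:,None]<230),1)[0])
print(cv2.boundingRect(c),ray(d,cen(c),.050))
```

```text
37.6167 [0.43133235 0.03702025 0.19991641]
bystander diff px 0
(252, 66, 46, 49) [0.52894475 0.03673021 0.05      ]
```

View pics/f.png

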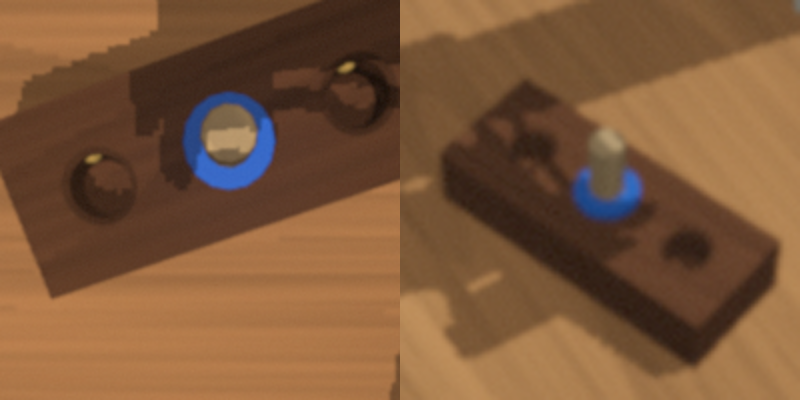

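The stamp stands upright in the middle well, flange on the block in both views. I'll do a light touch on the knob top (expected z = 0.094) to confirm it is seated, then hand in.

Run:
```python
from h import *
from workcell import env, claw, solve_ik, grab_frame, order, readout
claw.close(5)
c=goto(env,readout,(.5298,.0373,.125),tol=.001)
hit=env.move_l((c[0],c[1],.090),speed=.02,max_force=5);env.hold(.2)
x=readout.get_tcp_pos();print(hit,x,np.round(readout.get_ft_force(),2))
env.move_l((x[0],x[1],.22),speed=.12);env.hold(.3)
print(readout.get_t())
if hit and x[2]<.0955: order.close_job();print("handed in")
```

```text
True [0.52975622 0.03732356 0.09435872] [-0.67 -0.51  5.79]
43.8417
the job is handed in; nothing more can be done
handed in
```

I handed the job in at about 44 s: the middle well was the clear one, the dowel is back in its green holder, and the stamp is home there (knob top touched at 94.4 mm, 94 expected) and released. The top camera showed no change around the tumbler, cutter ring or sugar jar.

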